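Pop open the polishing-wheel case

ROBOT

A 6-joint arm with a two-finger parallel gripper is mounted at the origin on the work surface. World frame = base frame: x ahead of the robot, y to its left, z up, the work surface at z = 0. Lengths are in m, angles in rad, forces in N, time in s.
With the tool pointing down it reaches from about 0.3 to 0.775 m from the base axis. Payload 14.6 kg.
Tool frame: the origin (TCP) lies on the mounting face of the last link; the fingertips stand 199 mm ahead of it and the grasp point (between the pads) lies 180 mm ahead of it; z points along the fingers, y is the line along which they close (so a half turn about z gives the same grasp; the last joint's range is limited). The gripper opens to 94 mm and grips with 3 to 60 N. Pads are 16 mm wide; open, the fingers measure 119 mm over their backs; the gripper's body (75 mm by 177 mm) begins 78 mm behind the grasp point.
Start: joints at [1.069, 0.3, 1.521, -0, 1.321, -0.067], TCP at [0.232, 0.499, 0.405] pointing down, gripper open.
Joint ranges: [-3.03, 3.03], [-0.79, 2.21], [0.23, 2.52], [-1.04, 4.18], [0, 3.07], [-2.55, 2.55]. Speed limits (rad/s): [2.22, 2.22, 2.57, 3.14, 3.14, 3.14].

INTERFACE

Orientations are given as [roll, pitch, yaw] about the fixed x, y, z axes, in that order (R = Rz(yaw) Ry(pitch) Rx(roll)).
In Python, from station import get_obs, camera, hand_in gives the robot as it stands.
- The arm moves only by the tool apply_moves, never from a script. Its argument "increments" is a list of rows, each an object of numbers: "tx", "ty", "tz": the shift along the tool's x, y, z as a fraction of full scale; "ax", "ay", "az": the turn, a rotation vector about the tool's x, y, z as a fraction of full scale. In form: [{"tx": .., "ty": .., "tz": .., "ax": .., "ay": .., "az": ..}, ...]. A call has 1 to 12 rows; each row shifts and turns the commanded pose from where the row before left it, along the tool's axes as they then stand; what a row does not reach is not made up. Full scale, the value 1, is 30 mm for a shift and 5 degrees for a turn. A row lasts 1/8 s, in which the tool goes at most 62.5 mm and 10.7 degrees, less where a joint would pass 70% of its speed; a pose out of reach is approached as far as the arm can. A call with a number of a shift or a turn outside -1 to 1 is refused whole. A call with a gripper value outside its range is refused whole. "jaw" is the closure, from 0 (fully open) to 1 (shut), set as the call begins (left out, the last holds). The fingers move at their own pace and stop on an object; "force" is the grip in N (left out, the last holds). Time passes only in rows, so rows that do not move let the fingers close. It gives the time, the measured TCP pose, the force, the opening and the grip force at its end, in the units of the state.
- get_obs(): the state, without advancing time (a new reading comes with each control period).
- camera(name): name is "scene" or "top"; returns a dict with "pixels" (384x512x3 uint8, red, green, blue), "camera_matrix" (3x3 intrinsics, pixels), "dist" ([k1, k2, p1, p2, k3] as OpenCV has them; the pictures are not rectified), "R" (3x3) and "t" (3): a world point X has camera coordinates R X + t. Camera axes: x right, y down, z forward; pixel columns grow to the right and rows downward; lengths in m; the calibration is good to about 2 mm. A picture is of the moment at which its call begins. There is no depth.
- hand_in(): hands the job in; it is judged then, once.
The state is a dict: "time_s": time; "qpos": joint angles; "joint_vel": joint speeds; "tau": joint torques, N m; "ee_pos": TCP position; "eef_rot": TCP orientation; "force": force on the tool from outside, world axes, zero at the start; "moment": the same for the moment, N m; "grip_width": finger opening in m; "grip_force": force on a finger pad.
Only numpy, scipy, OpenCV 4.12 (cv2) and the standard library are available. Lean on these libraries where they do the work, as an engineer would, in place of code of your own. Each camera call takes 0.05 s, during which the arm holds its last target. There are 200 camera calls.

TASK

Two low metal cases with push-push lids stand on the jeweller's bench. With a fingertip, press the lid of the wider case once, gently but all the way down, then draw back out of its way, so that the lid pops up by itself, and watch for a good second that it stays open. Do not push, lever or grip the open lid, leave the narrower case shut, and do not pick up or shift the jar, pliers, dish or screwdriver.

Things in the scene. Friction and masses are not known exactly. Their poses are not given: they have to be found in the camera images.
- wheel_case: The wider case (polishing wheels): fixed dark steel box 100 mm deep (its x) by 130 mm wide (its y), walls 52 mm high, overhanging aluminium lid 104 by 136 by 6 mm, its top 63 mm above the origin. Origin: centre of the case's underside, 0 to 34 mm above the bench on a wooden block that shows 10 mm all round. Its -x side is the front (pad, roughly towards the robot), its +x side has the hinge.
- wheel_pad (a point): Centre of the top of the black rubber pad (20 mm across, 2 mm high) on the wider case's lid, 20 mm behind the lid's front edge, 65 mm above the case's origin when shut: the place to press, straight down. Moves with the lid; the axes are the lid's (-x to the front edge, z out of the lid's top).
- wheel_lid (a joint): Angle of the wider lid about its hinge (rad): 0 latched shut, negative pressed in, positive open. About 4 N at the pad moves it in, to a hard stop at -0.05 (4.2 mm down at the pad). The latch frees only past about -0.04 (3.4 mm); a shallower press springs back to shut. Once freed, it rises when the finger withdraws. Pushing the open lid down to the stop latches it again; 40 N breaks it.
- wheel_hinge (a point): Middle of the wider lid's hinge line (along the case's y, at its far upper edge, 60 mm above the case's origin). About it a spring and damper lift the freed lid (up to 4 N at the pad, in about 1 s) to its stop at 1.0 rad; the front edge, 104 mm from the hinge, is then 88 mm higher and 48 mm nearer the hinge side.
- bur_case: The narrower case (burs), to be left shut: the same make, depth and wall height, 75 mm wide (lid 81 mm), fixed on its own block, 0 to 34 mm above the bench. Origin and axes as for the wider case. Either case may stand on the left or the right.
- bur_lid (a joint): Angle of the narrower lid (rad), same latch: 0 shut.
- jar: Loose small amber glass jar with a white cap, 34 mm across, 55 mm high, standing between the two cases; origin at the centre of its underside.
- pliers: Loose pliers lying flat, 140 mm long along their x, 56 mm wide, 12 mm high, left of the cases; origin under the pivot, on the bench.
- dish: Loose white ceramic dish, 100 mm across, 30 mm high, right of the cases; origin at the centre of its underside.
- driver: Loose screwdriver, 160 mm long, lying on the bench beyond the cases; origin at its underside.

How it is judged:
By the outcome, as a careful person would: the job done as asked, in the order asked, and still so for the second after the job is handed in, with the robot touching nothing.
It also fails if it takes over 29 s, if anything falls off the work surface, if the arm or the gripper's body presses on something with over 40 N, if the wrist force passes 120 N, or if a joint passes its speed limit or range.

## Working session

There is one attempt and no reset: what is moved stays moved. The work goes in short steps, Python scripts to look and compute and a tool call to move; the robot and the scene stay as the last step left them, time stands still between calls to the robot, and variables do not carry over. Pictures are saved under pics/ and viewed, at most 10 in all, crops included, and the job is handed in when it is done.

Besides the shell and the picture viewer there is one more tool, called after "Emit:" as name(argument=value, ...) on one line, values as JSON. apply_moves: Moves the arm, as the interface text tells. Its arguments: {"type":"object","properties":{"increments":{"type":"array"},"jaw":{"type":"number"},"force":{"type":"number"}},"required":["increments"]}

```bash
mkdir -p pics; python3 - <<'E'
from station import *
import cv2,numpy as np,pickle
o=get_obs();print(o['time_s'],o['ee_pos'],o['eef_rot'],o['grip_width'])
d={}
for n in('scene','top'):
    c=camera(n);d[n]=c;cv2.imwrite(f'pics/{n}0.png',cv2.resize(c['pixels'][:,:,::-1],None,fx=1.5,fy=1.5,interpolation=cv2.INTER_CUBIC))
    print(n,-np.array(c['R']).T@np.array(c['t']))
pickle.dump(d,open('d.pkl','wb'))
E
```

```text
0.0 [0.23167229 0.49878921 0.404076  ] [-3.14042625e+00 -6.46732347e-05  2.70674857e+00] 0.09380466517737955
scene [ 1.35048391 -0.1546997   0.80075624]
top [0.49136088 0.01090721 1.09764606]
```

View pics/scene0.png

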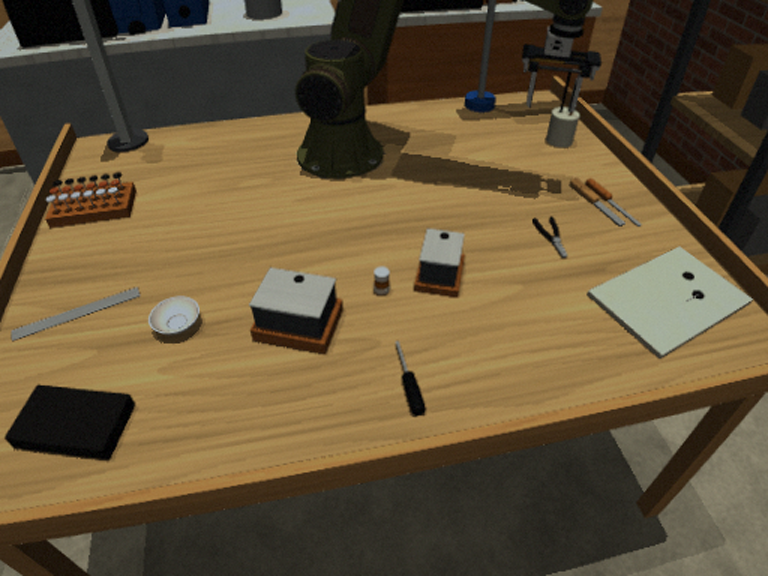

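View pics/top0.png

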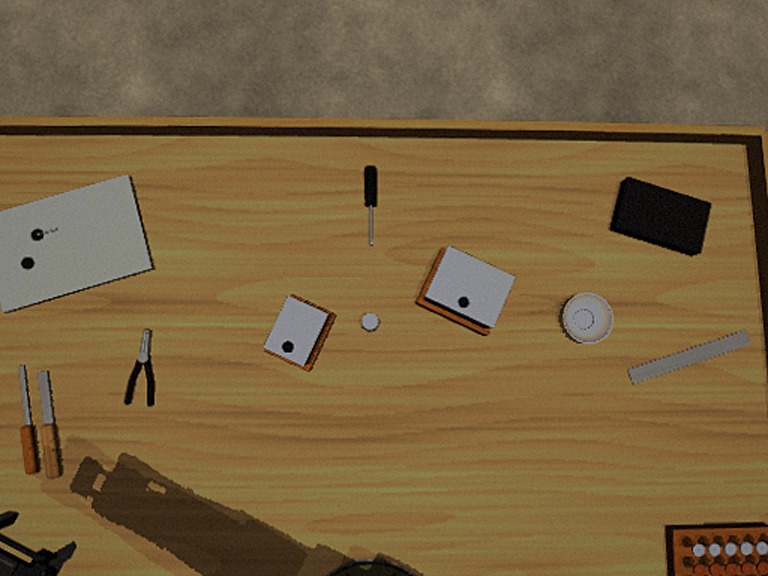

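The wider case is on the right. In the top picture its pad is near (463,302) and its lid corners are at about (450,247), (515,275), (492,328) and (427,299). In the scene picture the pad is near (299,279). These are pixels in the 1.5x images. Next I'll enlarge both to get closer readings.

```bash
python3 - <<'E'
import cv2,numpy as np,pickle
d=pickle.load(open('d.pkl','rb'))
a=d['top']['pixels'][155:230,270:350,::-1];b=d['scene']['pixels'][170:240,160:235,::-1]
f=lambda i:cv2.resize(i,(400,375),interpolation=cv2.INTER_CUBIC)
b=cv2.copyMakeBorder(b,0,5,0,5,cv2.BORDER_CONSTANT)
cv2.imwrite('pics/c.png',np.hstack([f(a),f(b)]))
E
```

```text
(no output)
```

View pics/c.png

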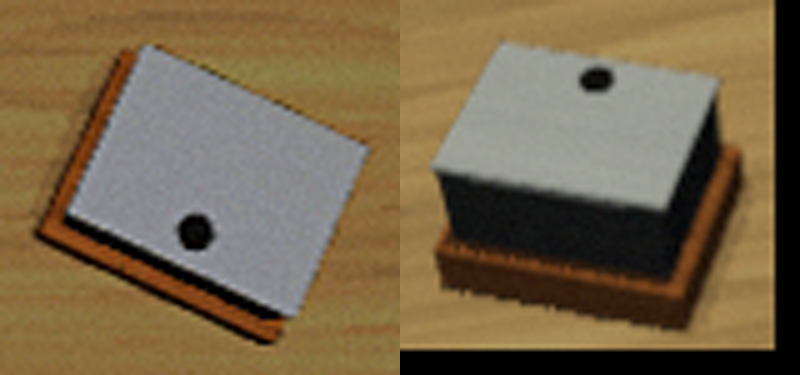

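```bash
cat >h.py <<'E'
import cv2,numpy as np,pickle
def P(c):return np.hstack([c['R'],np.array(c['t']).reshape(3,1)])
def und(c,p):return cv2.undistortPoints(np.array(p,float).reshape(-1,1,2),np.array(c['camera_matrix']),np.array(c['dist'])).reshape(-1,2)
def tri(a,b,p,q):
    X=cv2.triangulatePoints(P(a),P(b),und(a,p).T,und(b,q).T);return (X[:3]/X[3]).T
def plane(c,p,z):
    C=-np.array(c['R']).T@np.array(c['t']);r=np.c_[und(c,p),np.ones(len(p))]@np.array(c['R']);return C+r*((z-C[2])/r[:,2])[:,None]
E
python3 - <<'E'
from h import *
d=pickle.load(open('d.pkl','rb'));T,S=d['top'],d['scene']
g=lambda L,o:(np.array(L)+.5)/5-.5+o
t=g([(196,232),(66,214),(295,320),(145,44),(370,147)],(270,155));s=g([(196,80),(319,80),(103,42),(268,210),(33,167)],(160,170))
X=tri(T,S,t,s);print(X.round(4));z=X[:,2].mean()
for c,p in((T,t),(S,s)):
    Y=plane(c,p,z);print(Y.round(4))
    print('w',np.linalg.norm(Y[1]-Y[2]),np.linalg.norm(Y[3]-Y[4]),'d',np.linalg.norm(Y[1]-Y[3]),np.linalg.norm(Y[2]-Y[4]))
    v=(Y[3]+Y[4]-Y[1]-Y[2]);w=Y[1]+Y[3]-Y[2]-Y[4];print('yaw',np.arctan2(v[1],v[0]),np.arctan2(-w[0],w[1]))
    fc=Y[1:].mean(0);yaw=np.arctan2(v[1],v[0]);print('pad from corners',fc-32e-3*np.array([np.cos(yaw),np.sin(yaw),0]))
    print('z mean',z)
# z from lid width with top cam
for z in(.063,.07,.08,.09,.097):
    Y=plane(T,t,z);print(z,np.linalg.norm(Y[1]-Y[2]),np.linalg.norm(Y[1]-Y[3]))
E
```

```text
[[ 0.5971 -0.1629  0.0969]
 [ 0.607  -0.0935  0.0923]
 [ 0.5501 -0.2148  0.0944]
 [ 0.7011 -0.1362  0.0927]
 [ 0.6443 -0.2584  0.0944]]
[[ 0.5973 -0.1636  0.0941]
 [ 0.6068 -0.0933  0.0941]
 [ 0.55   -0.2162  0.0941]
 [ 0.7005 -0.1375  0.0941]
 [ 0.6443 -0.2599  0.0941]]
w 0.13543211228064986 0.1347559070293044 d 0.10363010886387614 0.1038966738270432
yaw -0.43736697610605413 -0.4316911303539197
pad from corners [ 0.5964273  -0.16317118  0.09413026]
z mean 0.09413026066939122
[[ 0.5942 -0.1628  0.0941]
 [ 0.609  -0.0937  0.0941]
 [ 0.5503 -0.2135  0.0941]
 [ 0.7028 -0.1347  0.0941]
 [ 0.6445 -0.2571  0.0941]]
w 0.1334259329879937 0.13556459058262543 d 0.10238077037724179 0.10380605595128661
yaw -0.42320833204543407 -0.4495646346995087
pad from corners [ 0.59747423 -0.16160484  0.09413026]
z mean 0.09413026066939122
0.063 0.13963337841836213 0.10684483881149034
0.07 0.13868867502264332 0.10612196951488247
0.08 0.137339098743045 0.10508929909115707
0.09 0.1359895224634467 0.10405662866743176
0.097 0.1350448190677278 0.10333375937082413
```

The triangulated lid is 135 x 104 mm with its top at about z = 0.094, which fits the given sizes. The pad top is at about (0.597, -0.163, 0.096). The case's yaw of -0.435 already matches the tool: tool x = -case x and tool y = case y. I'll close the jaw and fly over.

Emit:
apply_moves(increments=[{"tx": -0.5,"ty": -0.35},{"tx": -0.85,"ty": -0.62},{"tx": -0.85,"ty": -0.62},{"tx": -0.85,"ty": -0.62},{"tx": -0.85,"ty": -0.62},{"tx": -0.85,"ty": -0.62},{"tx": -0.85,"ty": -0.62},{"tx": -0.85,"ty": -0.62},{"tx": -0.85,"ty": -0.62},{"tx": -0.85,"ty": -0.62},{"tx": -0.85,"ty": -0.62},{"tx": -0.85,"ty": -0.62}], jaw=1, force=10)

```text
schema error: expected keys tx, ty, tz, ax, ay, az
```

Emit:
apply_moves(increments=[{"tx": -0.85,"ty": -0.62},{"tx": -0.85,"ty": -0.62},{"tx": -0.85,"ty": -0.62},{"tx": -0.85,"ty": -0.62},{"tx": -0.85,"ty": -0.62},{"tx": -0.85,"ty": -0.62},{"tx": -0.85,"ty": -0.62},{"tx": -0.85,"ty": -0.62},{"tx": -0.85,"ty": -0.62},{"tx": -0.85,"ty": -0.62},{"tx": -0.85,"ty": -0.62},{}])

```text
schema error: expected keys tx, ty, tz, ax, ay, az
```

Emit:
apply_moves(increments=[{"tx": -0.5,"ty": -0.35,"tz": 0,"ax": 0,"ay": 0,"az": 0},{"tx": -0.85,"ty": -0.62,"tz": 0,"ax": 0,"ay": 0,"az": 0},{"tx": -0.85,"ty": -0.62,"tz": 0,"ax": 0,"ay": 0,"az": 0},{"tx": -0.85,"ty": -0.62,"tz": 0,"ax": 0,"ay": 0,"az": 0},{"tx": -0.85,"ty": -0.62,"tz": 0,"ax": 0,"ay": 0,"az": 0},{"tx": -0.85,"ty": -0.62,"tz": 0,"ax": 0,"ay": 0,"az": 0},{"tx": -0.85,"ty": -0.62,"tz": 0,"ax": 0,"ay": 0,"az": 0},{"tx": -0.85,"ty": -0.62,"tz": 0,"ax": 0,"ay": 0,"az": 0},{"tx": -0.85,"ty": -0.62,"tz": 0,"ax": 0,"ay": 0,"az": 0},{"tx": -0.85,"ty": -0.62,"tz": 0,"ax": 0,"ay": 0,"az": 0},{"tx": -0.85,"ty": -0.62,"tz": 0,"ax": 0,"ay": 0,"az": 0},{"tx": -0.85,"ty": -0.62,"tz": 0,"ax": 0,"ay": 0,"az": 0}], jaw=1, force=10)

```text
time_s: 1.6
ee_pos: [0.4092, 0.1774, 0.4046]
eef_rot: [-3.142, 0.0, 2.706]
force: [0.2, -0.0, 0.3]
grip_width: 0.0006
grip_force: 0.0
```

Emit:
apply_moves(increments=[{"tx": -0.85,"ty": -0.62,"tz": 0,"ax": 0,"ay": 0,"az": 0},{"tx": -0.85,"ty": -0.62,"tz": 0,"ax": 0,"ay": 0,"az": 0},{"tx": -0.85,"ty": -0.62,"tz": 0,"ax": 0,"ay": 0,"az": 0},{"tx": -0.85,"ty": -0.62,"tz": 0,"ax": 0,"ay": 0,"az": 0},{"tx": -0.85,"ty": -0.62,"tz": 0,"ax": 0,"ay": 0,"az": 0},{"tx": -0.85,"ty": -0.62,"tz": 0,"ax": 0,"ay": 0,"az": 0},{"tx": -0.85,"ty": -0.62,"tz": 0,"ax": 0,"ay": 0,"az": 0},{"tx": -0.85,"ty": -0.62,"tz": 0,"ax": 0,"ay": 0,"az": 0},{"tx": -0.85,"ty": -0.62,"tz": 0,"ax": 0,"ay": 0,"az": 0},{"tx": -0.85,"ty": -0.62,"tz": 0,"ax": 0,"ay": 0,"az": 0},{"tx": -0.85,"ty": -0.62,"tz": 0,"ax": 0,"ay": 0,"az": 0},{"tx": 0,"ty": 0,"tz": 0,"ax": 0,"ay": 0,"az": 0}])

```text
time_s: 3.1
ee_pos: [0.577, -0.1266, 0.4041]
eef_rot: [-3.141, -0.001, 2.704]
force: [-0.1, 0.4, 0.1]
grip_width: 0.0007
grip_force: 0.0
```

Emit:
apply_moves(increments=[{"tx": -0.28,"ty": -0.2,"tz": 0.5,"ax": 0,"ay": 0,"az": 0},{"tx": -0.28,"ty": -0.2,"tz": 0.8,"ax": 0,"ay": 0,"az": 0},{"tx": -0.28,"ty": -0.2,"tz": 0.8,"ax": 0,"ay": 0,"az": 0},{"tx": -0.28,"ty": -0.2,"tz": 0.8,"ax": 0,"ay": 0,"az": 0},{"tx": 0,"ty": 0,"tz": 0,"ax": 0,"ay": 0,"az": 0},{"tx": 0,"ty": 0,"tz": 0,"ax": 0,"ay": 0,"az": 0}])

```text
time_s: 3.85
ee_pos: [0.5975, -0.16, 0.3183]
eef_rot: [3.142, 0.001, 2.707]
force: [0.3, 0.6, 0.9]
grip_width: 0.0006
grip_force: 0.0
```

```bash
python3 - <<'E'
from station import *
import cv2,numpy as np,pickle
d={n:camera(n) for n in('scene','top')};pickle.dump(d,open('d1.pkl','wb'))
a=d['top']['pixels'][155:230,270:350,::-1];b=d['scene']['pixels'][150:225,160:240,::-1]
f=lambda i:cv2.resize(i,(400,375),interpolation=cv2.INTER_CUBIC)
cv2.imwrite('pics/c1.png',np.hstack([f(a),f(b)]))
print(get_obs()['ee_pos'])
E
```

```text
[ 0.59760984 -0.15999394  0.31880415]
```

View pics/c1.png

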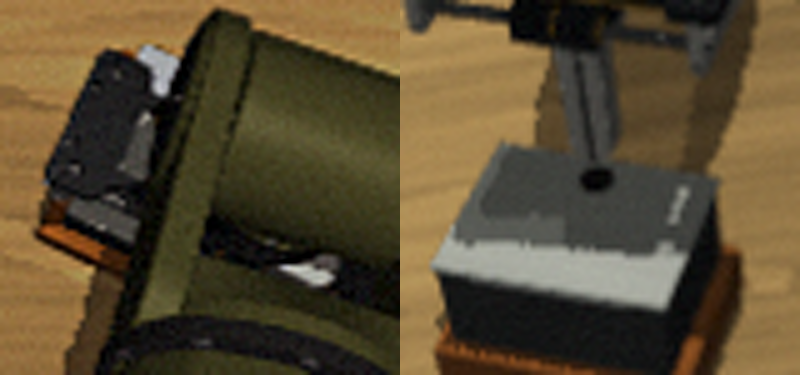

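The fingertips are right over the pad: tip at about (596,158) in the right-hand crop, pad at (597,180), with about 23 mm to go. I'll descend slowly and watch the force.

Emit:
apply_moves(increments=[{"tx": 0,"ty": -0.08,"tz": 0.3,"ax": 0,"ay": 0,"az": 0},{"tx": 0,"ty": 0,"tz": 0.25,"ax": 0,"ay": 0,"az": 0},{"tx": 0,"ty": 0,"tz": 0.1,"ax": 0,"ay": 0,"az": 0},{"tx": 0,"ty": 0,"tz": 0,"ax": 0,"ay": 0,"az": 0}])

```text
time_s: 4.45
ee_pos: [0.5966, -0.1626, 0.298]
eef_rot: [-3.142, -0.0, 2.707]
force: [0.3, -0.7, 0.1]
grip_width: 0.0008
grip_force: 0.0
```

Emit:
apply_moves(increments=[{"tx": 0,"ty": 0,"tz": 0.04,"ax": 0,"ay": 0,"az": 0},{"tx": 0,"ty": 0,"tz": 0.04,"ax": 0,"ay": 0,"az": 0}])

```text
time_s: 4.7
ee_pos: [0.5967, -0.1626, 0.2962]
eef_rot: [3.142, 0.001, 2.707]
force: [-0.5, 1.8, 4.2]
grip_width: 0.0002
grip_force: 2.1
```

Emit:
apply_moves(increments=[{"tx": 0,"ty": 0,"tz": 0.04,"ax": 0,"ay": 0,"az": 0},{"tx": 0,"ty": 0,"tz": 0.04,"ax": 0,"ay": 0,"az": 0}])

```text
time_s: 4.95
ee_pos: [0.5967, -0.1625, 0.2936]
eef_rot: [3.142, 0.0, 2.707]
force: [-2.5, 1.1, 3.9]
grip_width: 0.0007
grip_force: 2.7
```

Emit:
apply_moves(increments=[{"tx": 0,"ty": 0,"tz": 0.03,"ax": 0,"ay": 0,"az": 0}])

```text
time_s: 5.08
ee_pos: [0.5967, -0.1625, 0.293]
eef_rot: [3.141, 0.001, 2.707]
force: [-3.9, 2.3, 11.3]
grip_width: 0.0005
grip_force: 5.7
```

Emit:
apply_moves(increments=[{"tx": 0,"ty": 0,"tz": 0.02,"ax": 0,"ay": 0,"az": 0}])

```text
time_s: 5.2
ee_pos: [0.5967, -0.1625, 0.2928]
eef_rot: [3.141, 0.001, 2.707]
force: [-5.9, 2.3, 14.5]
grip_width: 0.0005
grip_force: 7.0
```

It's at the hard stop: 14.5 N, with the motion stalled at about 4 mm of travel. I'll withdraw up, then up and back towards the front.

Emit:
apply_moves(increments=[{"tx": 0,"ty": 0,"tz": -0.6,"ax": 0,"ay": 0,"az": 0},{"tx": 0.5,"ty": 0,"tz": -1,"ax": 0,"ay": 0,"az": 0},{"tx": 1,"ty": 0,"tz": -0.9,"ax": 0,"ay": 0,"az": 0},{"tx": 1,"ty": 0,"tz": -0.8,"ax": 0,"ay": 0,"az": 0},{"tx": 1,"ty": 0,"tz": -0.5,"ax": 0,"ay": 0,"az": 0},{"tx": 1,"ty": 0,"tz": 0,"ax": 0,"ay": 0,"az": 0},{"tx": 1,"ty": 0,"tz": 0,"ax": 0,"ay": 0,"az": 0},{"tx": 0.5,"ty": 0,"tz": 0,"ax": 0,"ay": 0,"az": 0},{"tx": 0,"ty": 0,"tz": 0,"ax": 0,"ay": 0,"az": 0},{"tx": 0,"ty": 0,"tz": 0,"ax": 0,"ay": 0,"az": 0},{"tx": 0,"ty": 0,"tz": 0,"ax": 0,"ay": 0,"az": 0},{"tx": 0,"ty": 0,"tz": 0,"ax": 0,"ay": 0,"az": 0}])

```text
time_s: 6.7
ee_pos: [0.4337, -0.0869, 0.4057]
eef_rot: [-3.142, -0.0, 2.707]
force: [-0.3, 0.2, -0.2]
grip_width: 0.0003
grip_force: 0.0
```

```bash
python3 - <<'E'
from station import *
import cv2
cv2.imwrite('pics/s2.png',cv2.resize(camera('scene')['pixels'][:,:,::-1],None,fx=1.5,fy=1.5))
E
```

```text
(no output)
```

View pics/s2.png

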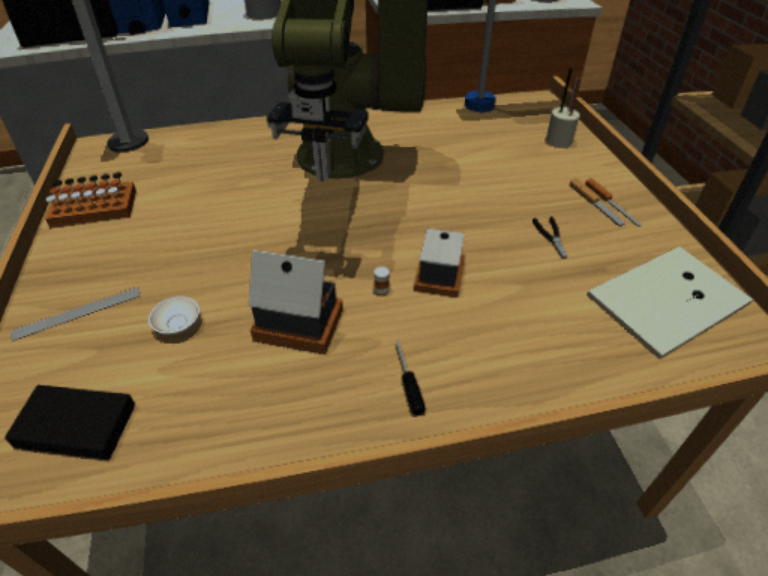

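The wide lid stands open: its front edge is now near row 255 and the pad near (287,267). The narrow case is still shut, and nothing else has moved. I'll watch for another 1.5 s.

Emit:
apply_moves(increments=[{"tx": 0,"ty": 0,"tz": 0,"ax": 0,"ay": 0,"az": 0},{"tx": 0,"ty": 0,"tz": 0,"ax": 0,"ay": 0,"az": 0},{"tx": 0,"ty": 0,"tz": 0,"ax": 0,"ay": 0,"az": 0},{"tx": 0,"ty": 0,"tz": 0,"ax": 0,"ay": 0,"az": 0},{"tx": 0,"ty": 0,"tz": 0,"ax": 0,"ay": 0,"az": 0},{"tx": 0,"ty": 0,"tz": 0,"ax": 0,"ay": 0,"az": 0},{"tx": 0,"ty": 0,"tz": 0,"ax": 0,"ay": 0,"az": 0},{"tx": 0,"ty": 0,"tz": 0,"ax": 0,"ay": 0,"az": 0},{"tx": 0,"ty": 0,"tz": 0,"ax": 0,"ay": 0,"az": 0},{"tx": 0,"ty": 0,"tz": 0,"ax": 0,"ay": 0,"az": 0},{"tx": 0,"ty": 0,"tz": 0,"ax": 0,"ay": 0,"az": 0},{"tx": 0,"ty": 0,"tz": 0,"ax": 0,"ay": 0,"az": 0}])

```text
time_s: 8.25
ee_pos: [0.4334, -0.0867, 0.4059]
eef_rot: [3.142, 0.0, 2.707]
force: [-0.9, 0.0, 0.6]
grip_width: 0.0006
grip_force: 0.0
```

```bash
python3 - <<'E'
from station import *
import cv2
cv2.imwrite('pics/s3.png',cv2.resize(camera('scene')['pixels'][130:250,140:320,::-1],None,fx=3,fy=3))
E
```

```text
(no output)
```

View pics/s3.png

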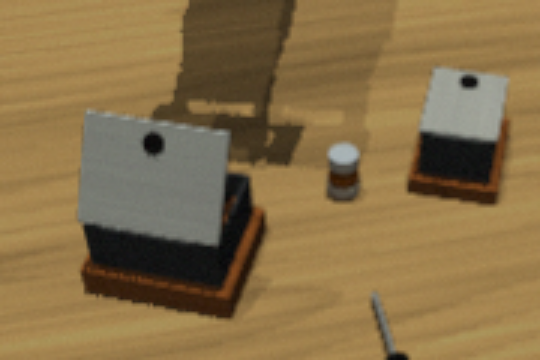

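The lid is still wide open (pad at about (153,143) in the crop), the narrow case is shut and the jar hasn't moved.

```bash
python3 -c "from station import *; print(hand_in())"
```

```text
the job is handed in; nothing more can be done
None
```

The wider case's lid was pressed once to its stop (about 14.5 N), popped open by itself and was still open over 1.5 s later; the narrower case stayed shut, nothing else was moved, and the job is handed in.

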